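# Push a coated test panel home in the abrasion tester

### The arm

A 6-joint arm with a two-finger parallel gripper is mounted at the origin on the work surface. World frame = base frame: x ahead of the robot, y to its left, z up, the work surface at z = 0. Lengths are in m, angles in rad, forces in N, time in s.
With the tool pointing down it reaches from about 0.25 to 0.775 m from the base axis. Payload 4 kg.
Tool frame: the origin (TCP) lies at the very end of the fingers, on their centre line; the grasp point (between the pads) lies 19 mm behind it; z points along the fingers, y is the line along which they close (so a half turn about z gives the same grasp; the last joint's range is limited). The gripper opens to 85 mm and grips with 20 to 120 N. Pads are 22 mm wide; open, the fingers measure 114 mm over their backs; the gripper's body (76 mm by 85 mm) begins 54 mm behind the grasp point. The pads swing forward as they close: fully open they stand 13 mm farther back than shut.
Start: joints at [-1.349, 0.087, 1.371, -0, 1.684, -0.103], TCP at [0.176, -0.521, 0.2] pointing down, gripper open.
Joint ranges: [-3.1, 3.1], [-0.76, 2.03], [0.27, 2.55], [-1.08, 4.22], [0.17, 2.65], [-2.57, 2.57]. Speed limits (rad/s): [2.79, 2.79, 3.14, 3.14, 3.14, 3.14].

### API

Orientations are given as a unit quaternion [x, y, z, w].
In Python, from cell import robot gives the robot as it stands. The module is installed in compiled form; this text tells all that it offers.
- The arm moves only by the shell command python3 -m pendant 'ROWS' [OPENING] [FORCE]. ROWS is JSON, a list of rows, each an object of numbers: "x", "y", "z": the shift along the world's x, y, z in units of 20 cm (1.0 is 20 cm); "twist": the turn about the world's z in units of 180 degrees (1.0 is 180 degrees). In form: [{"x": .., "y": .., "z": .., "twist": ..}, ...]. A call has 1 to 5 rows; each row shifts and turns the commanded pose from where the row before left it; what a row does not reach is not made up. A row lasts 1/8 s, in which the tool goes at most 62.5 mm and 10.7 degrees, less where a joint would pass 70% of its speed; a pose out of reach is approached as far as the arm can. A call with a number of a shift or a turn outside -1 to 1 is refused whole. A call with a gripper value outside its range is refused whole. OPENING is the opening, from -1 (shut) to 1 (fully open), set as the call begins (- or left out, the last holds). The fingers move at their own pace and stop on an object; FORCE is the grip in N (left out, the last holds). Time passes only in rows, so rows that do not move let the fingers close. It gives the time, the measured TCP pose, the force, the opening and the grip force at its end, in the units of the state.
- robot.read_state(): the state, without advancing time (a new reading comes with each control period).
- robot.read_camera(name): name is "scene" or "top" or "wrist"; returns the picture (480x640x3 uint8, red, green, blue); there is no depth.
- robot.camera_params(name): a dict with "camera_matrix" (3x3 intrinsics, pixels), "rvec" (rotation vector, rad) and "tvec" (3), from world to camera coordinates, as OpenCV has them. Camera axes: x right, y down, z forward; pixel columns grow to the right and rows downward; lengths in m; the calibration is good to about 2 mm. The wrist camera is an equidistant fisheye: a pixel r from the principal point sees the ray r / f radians off the axis. A picture is of the moment at which its call begins: read the wrist's pose just before it. camera_params takes no time and is no camera call; for the wrist camera it gives the pose at the moment of the call.
- robot.finish_job(): hands the job in; it is judged then, once.
Trained networks look in the newest picture that a camera, given by its name, has taken for a name from the list of things; names that differ only in an ending like _2 or _b are one class to them, and where a whole thing is asked for, a point or a joint stands for the part that bears it (a point fixed in the world has none). Each returns a list of dicts, best first, with "p" (0 to 1); they miss things now and then, are a little off and sometimes report something else, mostly with a low value. They report only what shows in the picture. A call takes as long as a camera call. They do not tell look-alikes from the thing itself.
- robot.recognise(camera, query): "extent" ([left, top, right, bottom] in pixels, round what is visible of it).
- robot.masks_of(camera, query): "region" (480x640 bool, what is visible of it) and "extent" ([left, top, right, bottom] in pixels, round what is visible of it).
- robot.tip_of(camera, query): "pixel" ([column, row] in pixels: a listed point, or the origin of a listed thing).
The state is a dict: "time": time; "joints": joint angles; "joint_velocities": joint speeds; "tau": joint torques, N m; "eef_pos": TCP position; "tcp_rot": TCP orientation; "force": force on the tool from outside, world axes, zero at the start; "ft_torque": the same for the moment, N m; "gripper_width": finger opening in m; "finger_force": force on a finger pad.
Only numpy, scipy, OpenCV 4.12 (cv2) and the standard library are available. Lean on these libraries where they do the work, as an engineer would, in place of code of your own. Each camera call takes 0.05 s, during which the arm holds its last target. There are 200 camera calls.

### The job

Push the teal test panel flat along the tester's steel bed with the fingertips until it sits square and snug in the corner on its own side of the centre rib, touching both the rib and the back fence (the bar farther from the robot). Only push it, never lift or tip it, and leave the violet panel, the brass weight and the bottle where they are. Then take the arm clear.

Things in the scene. Friction and masses are not known exactly. Their poses are not given: they have to be found in the camera images.
- tester: low white abrasion tester, fixed, 470 x 460 mm, 80 mm high; place and yaw vary. Its top is a flat steel bed. Origin ON the bed surface (80 mm above the table) in the corner where back fence and centre rib meet. x points away from the robot, y left along the fence, z up. The bed spans x -240 to +210, y -220 to +220 mm. Fence and rib form two mirrored corners, left (+y) and right (-y).
- fence (a point): middle of the dark back fence's front face, at bed level (same point as the tester's origin). The fence is a bar 16 mm high, 300 mm long along the tester's y (-150 to +150), front face at x = 0, 16 mm thick behind it. Two raised black-and-chrome abrader heads stand behind it, from x = +100 mm on, |y| up to 85 mm, at most 140 mm above the bed.
- rib_end (a point): end of the dark centre rib nearest the robot, at bed level, 130 mm from the fence on the tester's x axis. The rib is a bar 12 mm thick (y -6 to +6 mm) and 16 mm high, running along x from here to the fence.
- teal_panel: panel to push: loose aluminium carrier topped with teal; 100 mm along its x, 90 mm along y, 18 mm high plus a 4 mm inset 84 x 74 mm top; about 0.4 kg. Origin: centre of underside. Starts on the bed left or right of the rib, clear of rib and fence, its axes within 0.3 rad of the tester's. Home: axes parallel, origin at x = -50 mm, y = +51 (left corner) or -51 mm (right) in the tester's frame.
- violet_panel: another carrier of the same size with a violet panel, loose on the bed on the other side of the rib; origin at the centre of its underside. Must not be moved.
- weight: loose brass weight, 32 mm diameter, 40 mm high, 0.1 kg, standing on the front part of the bed near its middle; origin at the centre of its underside. Must not be moved.
- bottle: loose amber bottle, 54 mm diameter, 130 mm high, standing on the table left of the tester; origin at the centre of its underside. Must not be moved.
Not all that is in view belongs to the job. What is shaped like the teal_panel but green or red is not meant.

How it is judged:
By the outcome, as a careful person would: the job done as asked, in the order asked, and still so for the second after the job is handed in, with the robot touching nothing.
It also fails if it takes over 69 s, if anything falls off the work surface, if the arm or the gripper's body presses on something with over 40 N, if the wrist force passes 120 N, or if a joint passes its speed limit or range.

## Working session

There is one attempt and no reset: what is moved stays moved. The work goes in short steps, Python scripts to look and compute and a shell command to move; the robot and the scene stay as the last step left them, time stands still between calls to the robot, and variables do not carry over. Pictures are saved under pics/ and viewed, at most 10 in all, crops included, and the job is handed in when it is done.

```bash
mkdir -p pics
python3 - <<'E'
from cell import robot
import cv2
for n in ("top","scene"):
    im=robot.read_camera(n); cv2.imwrite(f"pics/{n}0.png",im[:,:,::-1])
    for q in ("teal_panel","violet_panel","weight","bottle","fence","rib_end","tester"):
        try: print(n,q,[(d['pixel'],round(d['p'],2)) for d in robot.tip_of(n,q)][:4])
        except Exception as e: print(n,q,e)
print(robot.read_state()['time'])
E
```

```text
top teal_panel [([505.1, 224.2], 0.95), ([396.5, 186.1], 0.71), ([435.7, 321.3], 0.6)]
top violet_panel [([299.4, 210.6], 0.71)]
top weight [([350.6, 246.9], 0.64)]
top bottle [([162.6, 244.5], 0.63)]
top fence [([346.2, 142.3], 0.68)]
top rib_end [([344.9, 203.9], 0.56)]
top tester [([343.2, 139.9], 0.91)]
scene teal_panel [([336.6, 173.2], 0.9), ([242.7, 207.5], 0.63), ([231.5, 165.0], 0.62)]
scene violet_panel [([309.3, 263.5], 0.82)]
scene weight [([319.2, 213.5], 0.85)]
scene bottle [([432.2, 399.0], 0.92)]
scene fence [([218.5, 260.3], 0.59), ([432.6, 402.5], 0.26)]
scene rib_end [([283.6, 230.9], 0.91)]
scene tester [([219.5, 262.1], 0.57)]
0.8
```

View pics/top0.png

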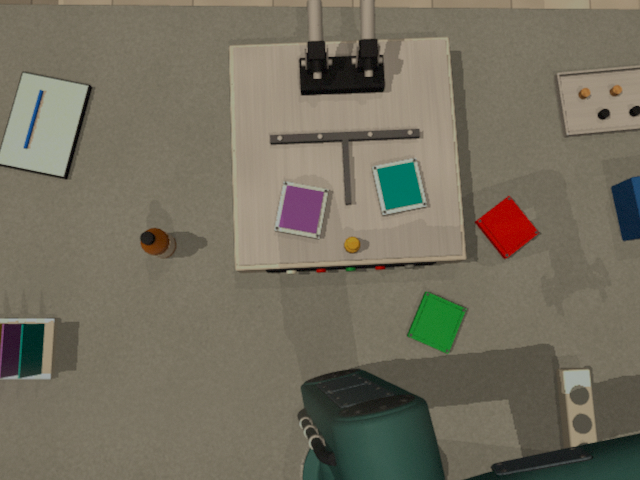

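View pics/scene0.png

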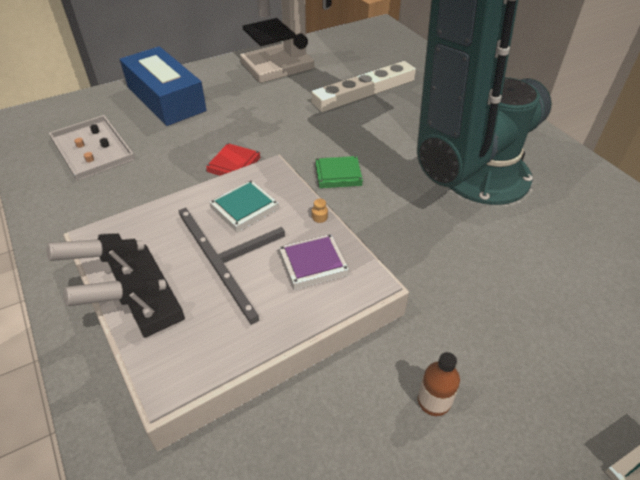

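Look-alikes in the top view are the red panel (507,227) and the green panel (437,322), both on the table. The teal panel on the bed right of the rib (400,187) matches the description. I'll measure it and check it in a crop.

```bash
cat > h.py <<'E'
from cell import robot
import cv2, numpy as np
from scipy.optimize import minimize
def proj(n,P):
    c=robot.camera_params(n)
    return cv2.projectPoints(np.float64(P).reshape(-1,1,3),np.float64(c['rvec']),np.float64(c['tvec']),np.float64(c['camera_matrix']),None)[0].reshape(-1,2)
def ray(n,px,z):
    c=robot.camera_params(n);R=cv2.Rodrigues(np.float64(c['rvec']))[0];t=np.ravel(c['tvec'])
    d=R.T@np.linalg.inv(c['camera_matrix'])@[*px,1];o=-R.T@t
    return o+d*(z-o[2])/d[2]
def box(x0,x1,y0,y1,z0,z1): return np.array([[x,y,z] for x in(x0,x1) for y in(y0,y1) for z in(z0,z1)])
def place(p,P):
    c,s=np.cos(p[2]),np.sin(p[2]);P=np.asarray(P)
    return np.c_[p[0]+c*P[:,0]-s*P[:,1],p[1]+s*P[:,0]+c*P[:,1],P[:,2]]
TST=[box(0,.016,-.15,.15,.08,.096),box(-.13,0,-.006,.006,.08,.096)]
INS=[box(-.042,.042,-.037,.037,.102,.102)]
def render(n,p,boxes):
    m=np.zeros((480*4,640*4),np.uint8)
    for b in boxes:
        h=cv2.convexHull(np.float32(proj(n,place(p,b))))
        cv2.fillConvexPoly(m,np.int32(np.round((h+.5)*4*16-8)),255,cv2.LINE_AA,4)
    return cv2.resize(m,(640,480),interpolation=cv2.INTER_AREA)/255.
def fit(masks,p0,boxes):
    f=lambda p:sum(np.abs(render(n,p,boxes)-m).sum() for n,m in masks.items())/sum(m.sum() for m in masks.values())
    r=None
    for k in range(2):
        x0=p0 if r is None else r.x
        r=minimize(f,x0,method='Nelder-Mead',options=dict(initial_simplex=np.array([x0]+[np.add(x0,d) for d in np.diag([.012,.012,.1])]),xatol=2e-5,fatol=1e-5))
    return r.x,r.fun
def colour(im,kind):
    h=cv2.cvtColor(im,cv2.COLOR_RGB2HSV).astype(int);H,S,V=h[...,0],h[...,1],h[...,2]
    if kind=='teal': return ((H>78)&(H<98)&(S>110)).astype(float)
    if kind=='violet': return ((H>130)&(H<160)&(S>70)).astype(float)
    if kind=='dark': return (V<115).astype(float)
def roi(m,pt,seed=25):
    l=cv2.connectedComponentsWithStats(np.uint8(m))
    ys,xs=np.mgrid[:480,:640];near=(np.hypot(xs-pt[0],ys-pt[1])<seed)&(l[1]>0)
    return (l[1]==np.bincount(l[1][near]).argmax()).astype(float)
def rel(t,p):
    c,s=np.cos(t[2]),np.sin(t[2]);d=np.subtract(p[:2],t[:2])
    return np.array([(c*d[0]+s*d[1])*1e3,(-s*d[0]+c*d[1])*1e3,np.degrees((p[2]-t[2]))])
E
python3 - <<'E'
from h import *
np.set_printoptions(precision=4,suppress=True)
im={n:robot.read_camera(n) for n in("top","scene")}
px={'top':dict(f=(347,150),t=(400,187),v=(301,210)),'scene':dict(f=(218,260),t=(244,203),v=(314,258))}
o=ray('top',(346,142),.08);e=ray('top',(345,204),.08);print(o,e)
y0=np.arctan2(*(o-e)[1::-1])
for cams in (["top"],["scene"],["top","scene"]):
    t,ft=fit({n:roi(colour(im[n],'dark'),px[n]['f']) for n in cams},[o[0],o[1],y0],TST);print(cams,'tester',t,ft)
    for k,c in(('t','teal'),('v','violet')):
        p,fp=fit({n:roi(colour(im[n],c),px[n][k]) for n in cams},[*ray('top',px['top'][k],.102)[:2],y0],INS);print(c,p,fp,rel(t,p))
print('weight',ray('top',(350.6,246.9),.08),ray('scene',(319.2,215),.08),rel(t,[*ray('top',(350.6,246.9),.08)[:2],0]))
print('bottle',ray('scene',(432,399),.0))
v=im['top'].copy()
for b in TST: cv2.polylines(v,[np.int32(cv2.convexHull(np.float32(proj('top',place(t,b)))))],True,(255,0,0))
cv2.imwrite('pics/crop1.png',cv2.resize(v[110:270,260:470],None,fx=3.5,fy=3.5,interpolation=cv2.INTER_CUBIC)[:,:,::-1])
s=robot.read_state();print(s['time'],s['eef_pos'],s['tcp_rot'],s['force'],s['gripper_width'])
E
```

```text
[0.6609 0.0175 0.08  ] [0.5336 0.0199 0.08  ]
['top'] tester [0.6618 0.0201 0.0492] 0.1098930952603146
teal [ 0.5673 -0.0859  0.2043] 0.046377479796621456 [ -99.5355 -101.1856    8.8894]
violet [ 0.5199  0.1068 -0.1835] 0.06185556529805701 [-137.4604   93.5707  -13.3324]
['scene'] tester [0.6658 0.0192 0.047 ] 0.24566729917773564
teal [ 0.5703 -0.0875  0.2023] 0.12463954736123306 [-100.389 -102.143    8.901]
violet [ 0.5229  0.1069 -0.1752] 0.0813836582791757 [-138.6255   94.2898  -12.7257]
['top', 'scene'] tester [0.6636 0.0198 0.0446] 0.2661031568052441
teal [ 0.5683 -0.086   0.2075] 0.08764767736747696 [ -99.9419 -101.4141    9.3377]Traceback (most recent call last):
  File "<stdin>", line 10, in <module>
  File "h.py", line 28, in fit
    r=minimize(f,x0,method='Nelder-Mead',options=dict(initial_simplex=np.array([x0]+[np.add(x0,d) for d in np.diag([.012,.012,.1])]),xatol=2e-5,fatol=1e-5))
    res = _minimize_neldermead(fun, x0, args, callback, bounds=bounds,
                               **options)
    fsim[j] = func(sim[j])
              ~~~~^^^^^^^^
    fx = function(np.copy(x), *(wrapper_args + args))
  File "h.py", line 24, in <lambda>
    f=lambda p:sum(np.abs(render(n,p,boxes)-m).sum() for n,m in masks.items())/sum(m.sum() for m in masks.values())
               ~~~^^^^^^^^^^^^^^^^^^^^^^^^^^^^^^^^^^^^^^^^^^^^^^^^^^^^^^^^^^^^
  File "h.py", line 24, in <genexpr>
    f=lambda p:sum(np.abs(render(n,p,boxes)-m).sum() for n,m in masks.items())/sum(m.sum() for m in masks.values())
                          ~~~~~~^^^^^^^^^^^
  File "h.py", line 20, in render
    h=cv2.convexHull(np.float32(proj(n,place(p,b))))
                                ~~~~^^^^^^^^^^^^^^
  File "h.py", line 5, in proj
    c=robot.camera_params(n)
ValueError: time passes only in moves, steps and waits
```

```bash
sed -i 's/^def proj/import functools\n@functools.cache\ndef CP(n): return robot.camera_params(n)\ndef proj/; s/c=robot.camera_params(n)/c=CP(n)/' h.py
python3 - <<'E'
from h import *
from scipy.spatial.transform import Rotation
np.set_printoptions(precision=4,suppress=True)
t=[.6635,.0198,.048]
im=robot.read_camera('top');v=im.copy()
for p,bs in ((t,TST),((.5685,-.0865,.204),INS)):
    for b in bs: cv2.polylines(v,[np.int32(cv2.convexHull(np.float32(proj('top',place(p,b)))))],True,(255,0,0))
cv2.imwrite('pics/crop1.png',cv2.resize(v[110:270,260:470],None,fx=3.5,fy=3.5,interpolation=cv2.INTER_CUBIC)[:,:,::-1])
w=ray('top',(350.6,246.9),.08);print('weight',w,ray('scene',(319.2,215),.08),rel(t,[*w[:2],0]))
s=robot.read_state();print(s['time'],s['eef_pos'],Rotation.from_quat(s['tcp_rot']).as_matrix(),s['force'],s['gripper_width'])
print('start rel(-180,-106)',place(t,[[-.18,-.106,0]]),'side (-52,-170)',place(t,[[-.052,-.165,0]]))
E
```

```text
weight [0.4477 0.0091 0.08  ] [0.4508 0.0003 0.08  ] [-216.0923   -0.2934   -2.7502]
0.95 [ 0.1755 -0.5213  0.2002] [[ 0.9477  0.3191  0.    ]
 [ 0.3191 -0.9477 -0.0001]
 [-0.      0.0001 -1.    ]] [-0.829   0.0837  0.0049] 0.08495126427209299
start rel(-180,-106) [[ 0.4888 -0.0947  0.    ]] side (-52,-170) [[ 0.6195 -0.1475  0.    ]]
```

View pics/crop1.png

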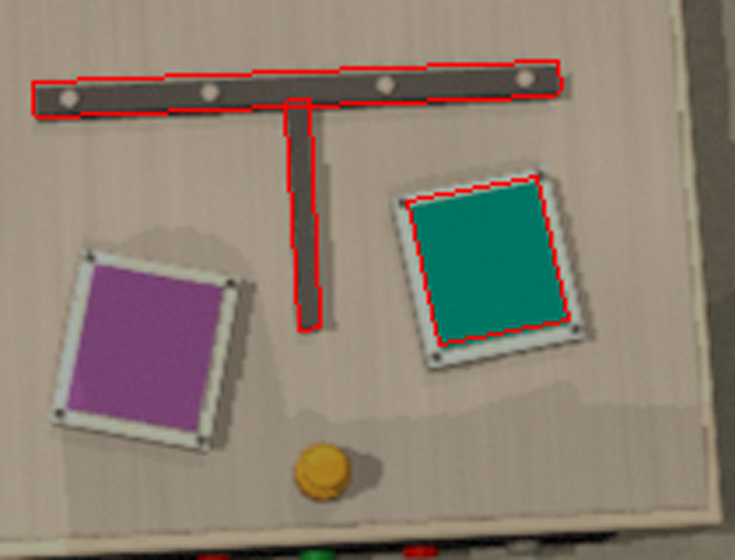

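The crop confirms it: the teal inset in its metal carrier (crop 485,260) is right of the rib, violet is at (150,350), and the brass weight is at (323,470). I'll go in front of the panel with the fingers part open.

```bash
python3 -m pendant '[{"x":0.157,"y":0.213,"twist":-0.0088},{"x":0.157,"y":0.213,"twist":-0.0088},{"x":0.157,"y":0.213,"twist":-0.0088},{"x":0.157,"y":0.213,"twist":-0.0088},{"x":0.157,"y":0.213,"twist":-0.0088}]' -0.06 40
python3 -m pendant '[{"x":0.157,"y":0.213,"twist":-0.0088},{"x":0.157,"y":0.213,"twist":-0.0088},{"x":0.157,"y":0.213,"twist":-0.0088},{"x":0.157,"y":0.213,"twist":-0.0088},{"x":0.157,"y":0.213,"twist":-0.0088}]'
python3 -m pendant '[{"x":0.0},{"x":0.0}]'
```

```text
validation failed for argument at $[0]...
validation failed for argument at $[0]...
validation failed for argument at $[0]...
```

```bash
python3 -m pendant '[{"x":0.157,"y":0.213,"z":0,"twist":-0.0088},{"x":0.157,"y":0.213,"z":0,"twist":-0.0088},{"x":0.157,"y":0.213,"z":0,"twist":-0.0088},{"x":0.157,"y":0.213,"z":0,"twist":-0.0088},{"x":0.157,"y":0.213,"z":0,"twist":-0.0088}]' -0.06 40
python3 -m pendant '[{"x":0.157,"y":0.213,"z":0,"twist":-0.0088},{"x":0.157,"y":0.213,"z":0,"twist":-0.0088},{"x":0.157,"y":0.213,"z":0,"twist":-0.0088},{"x":0.157,"y":0.213,"z":0,"twist":-0.0088},{"x":0.157,"y":0.213,"z":0,"twist":-0.0088}]'
python3 -m pendant '[{"x":0,"y":0,"z":0,"twist":0},{"x":0,"y":0,"z":0,"twist":0}]'
```

```text
time: 1.58
eef_pos: [0.3333, -0.3069, 0.2004]
tcp_rot: [0.996, 0.093, 0.0, 0.0]
force: [0.8, -0.1, -0.6]
gripper_width: 0.0402
finger_force: 0.0
time: 2.2
eef_pos: [0.4904, -0.0937, 0.2004]
tcp_rot: [1.0, 0.024, 0.0, 0.0]
force: [1.0, 0.3, -0.3]
gripper_width: 0.0398
finger_force: 0.0
time: 2.45
eef_pos: [0.4893, -0.0954, 0.2]
tcp_rot: [1.0, 0.024, -0.0, 0.0]
force: [0.0, -0.4, 0.1]
gripper_width: 0.0402
finger_force: 0.0
```

```bash
python3 -m pendant '[{"x":0,"y":0,"z":-0.22,"twist":0},{"x":0,"y":0,"z":-0.2,"twist":0},{"x":0,"y":0,"z":-0.1,"twist":0},{"x":0,"y":0,"z":-0.045,"twist":0},{"x":0,"y":0,"z":0,"twist":0}]'
python3 -m pendant '[{"x":0.03,"y":0.0014,"z":0,"twist":0},{"x":0.03,"y":0.0014,"z":0,"twist":0},{"x":0.03,"y":0.0014,"z":0,"twist":0},{"x":0.03,"y":0.0014,"z":0,"twist":0},{"x":0.03,"y":0.0014,"z":0,"twist":0}]'
python3 -m pendant '[{"x":0.02,"y":0.001,"z":0,"twist":0},{"x":0.02,"y":0.001,"z":0,"twist":0},{"x":0.02,"y":0.001,"z":0,"twist":0},{"x":0.02,"y":0.001,"z":0,"twist":0},{"x":0.02,"y":0.001,"z":0,"twist":0}]'
python3 - <<'E'
from h import *
im=robot.read_camera('top');cv2.imwrite('pics/p1.png',cv2.resize(im[100:280,230:470],None,fx=3.3,fy=3.3)[:,:,::-1])
E
```

```text
time: 3.08
eef_pos: [0.4892, -0.0961, 0.0872]
tcp_rot: [1.0, 0.023, -0.0, 0.0]
force: [-0.3, 0.3, 0.1]
gripper_width: 0.0401
finger_force: 0.0
time: 3.7
eef_pos: [0.52, -0.0938, 0.0871]
tcp_rot: [1.0, 0.024, -0.0, 0.0]
force: [0.3, 0.4, 0.3]
gripper_width: 0.0399
finger_force: 0.0
time: 4.32
eef_pos: [0.5398, -0.0929, 0.0872]
tcp_rot: [1.0, 0.024, 0.0, 0.0]
force: [-1.1, 0.8, 0.1]
gripper_width: 0.0397
finger_force: 0.0
```

View pics/p1.png

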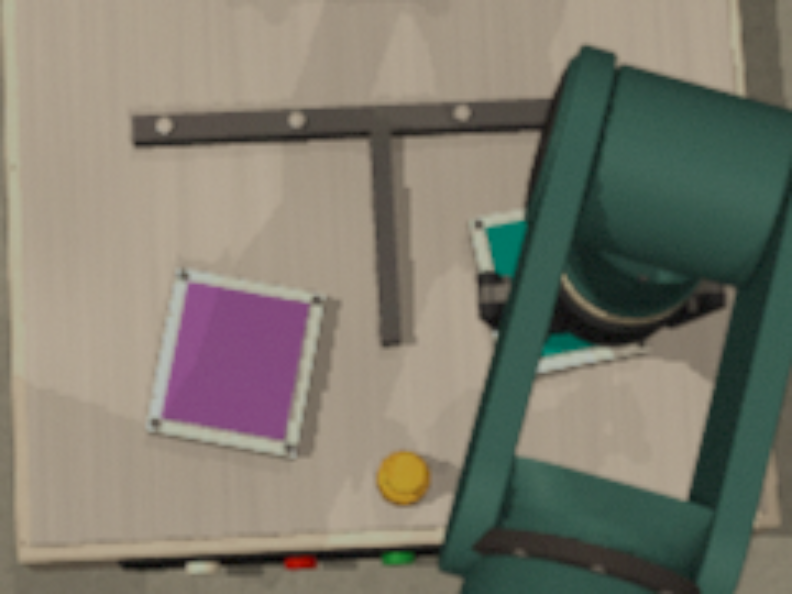

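The panel's visible corner, at crop (475,222), hasn't moved and there is no contact force, so the picture and the TCP position disagree. I'll check the scene view.

Run:
```python
from h import *
im=robot.read_camera('scene');p=robot.read_state()['eef_pos']
print(p,proj('scene',[p]),proj('top',[p]))
cv2.imwrite('pics/p2.png',cv2.resize(im[130:290,160:370],None,fx=3.7,fy=3.7,interpolation=cv2.INTER_CUBIC)[:,:,::-1])
```

```text
[ 0.53988333 -0.09285438  0.08713606] [[257.22083563 199.25941962]] [[401.96344024 200.400811  ]]
```

View pics/p2.png

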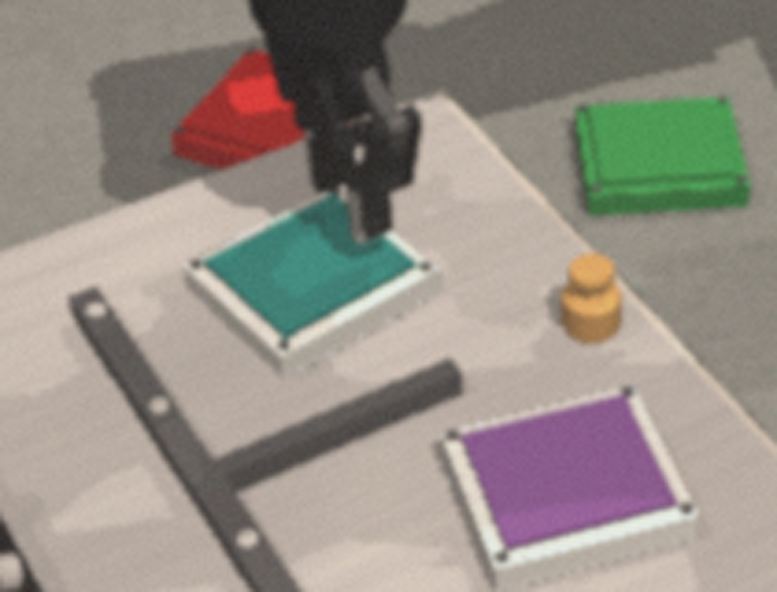

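The fingertips are hovering over the teal top, at crop (370,240), because the part-open tips sit farther back than assumed. Nothing has been disturbed. I'll raise, back off, and descend while watching the force.

```bash
python3 -m pendant '[{"x":0,"y":0,"z":0.1,"twist":0},{"x":-0.15,"y":-0.007,"z":0,"twist":0},{"x":-0.11,"y":-0.005,"z":0,"twist":0},{"x":0,"y":0,"z":-0.1,"twist":0},{"x":0,"y":0,"z":0,"twist":0}]'
python3 -m pendant '[{"x":0,"y":0,"z":-0.01,"twist":0},{"x":0,"y":0,"z":-0.01,"twist":0},{"x":0,"y":0,"z":0,"twist":0}]'
python3 -m pendant '[{"x":0,"y":0,"z":-0.01,"twist":0},{"x":0,"y":0,"z":-0.01,"twist":0},{"x":0,"y":0,"z":0,"twist":0}]'
```

```text
time: 5.05
eef_pos: [0.486, -0.0949, 0.0858]
tcp_rot: [1.0, 0.024, -0.002, -0.0]
force: [-1.0, 0.2, 0.9]
gripper_width: 0.04
finger_force: 0.0
time: 5.42
eef_pos: [0.4878, -0.0953, 0.0833]
tcp_rot: [1.0, 0.024, 0.0, 0.0]
force: [-0.2, -0.4, -0.3]
gripper_width: 0.0404
finger_force: 0.0
time: 5.8
eef_pos: [0.4873, -0.0952, 0.0788]
tcp_rot: [1.0, 0.024, -0.0, -0.0]
force: [0.3, 0.0, 0.7]
gripper_width: 0.04
finger_force: 0.0
```

```bash
python3 -m pendant '[{"x":0,"y":0,"z":-0.01,"twist":0},{"x":0,"y":0,"z":-0.01,"twist":0},{"x":0,"y":0,"z":0,"twist":0}]' | grep -E "eef|force:"
python3 - <<'E'
from h import *
im=robot.read_camera('scene')
cv2.imwrite('pics/p3.png',cv2.resize(im[130:240,210:340],None,fx=6,fy=5.4,interpolation=cv2.INTER_CUBIC)[:,:,::-1])
E
```

```text
eef_pos: [0.4873, -0.0952, 0.0749]
force: [-0.1, -0.7, 0.1]
finger_force: 0.0
```

View pics/p3.png

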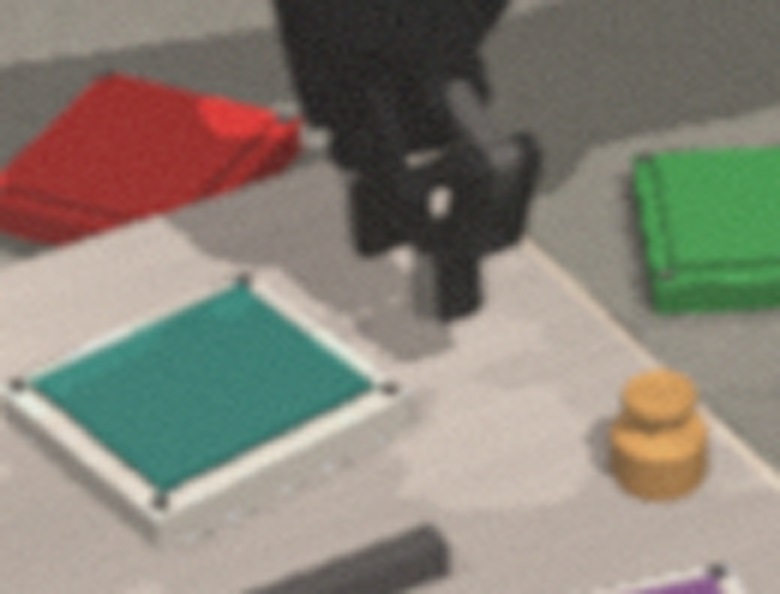

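```bash
python3 - <<'E'
from h import *
for z in (.08,.085,.09,.095,.1): print(z,[proj('scene',[[.4873,-.0952+d,z]])[0].round(1) for d in (.02,.034)])
E
python3 -m pendant '[{"x":0,"y":0,"z":-0.01,"twist":0},{"x":0,"y":0,"z":0,"twist":0}]' | grep -E "eef|force:"
python3 -m pendant '[{"x":0,"y":0,"z":-0.01,"twist":0},{"x":0,"y":0,"z":0,"twist":0}]' | grep -E "eef|force:"
```

```text
0.08 [array([285. , 198.5]), array([288.2, 202.6])]
0.085 [array([284.9, 196.6]), array([288.1, 200.7])]
0.09 [array([284.8, 194.8]), array([288. , 198.9])]
0.095 [array([284.7, 192.9]), array([287.9, 197. ])]
0.1 [array([284.6, 191. ]), array([287.8, 195.1])]
eef_pos: [0.4874, -0.0952, 0.0729]
force: [-0.2, 0.2, 0.2]
finger_force: 0.0
eef_pos: [0.4874, -0.0952, 0.0709]
force: [-0.3, -0.4, -0.0]
finger_force: 0.0
```

```bash
python3 -m pendant '[{"x":0,"y":0,"z":-0.01,"twist":0},{"x":0,"y":0,"z":-0.01,"twist":0},{"x":0,"y":0,"z":0,"twist":0}]' | grep -E "eef|force:"
python3 - <<'E'
from h import *
im=robot.read_camera('wrist')
cv2.imwrite('pics/w.png',im[:,:,::-1])
E
```

```text
eef_pos: [0.4873, -0.0952, 0.0668]
force: [0.6, 0.3, 0.3]
finger_force: 0.0
```

View pics/w.png

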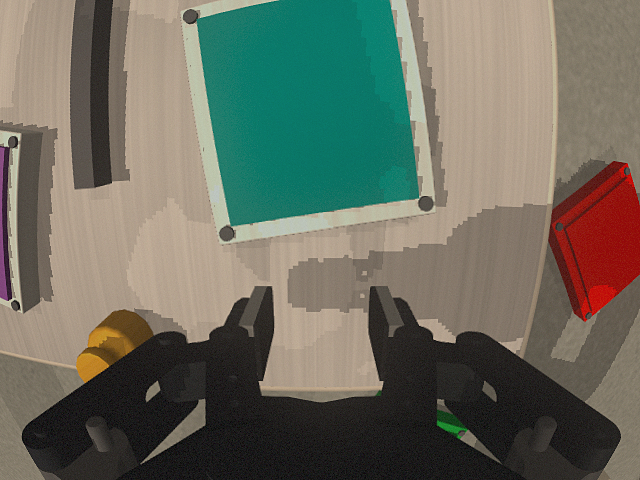

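The wrist view shows the tips at (262,290) and (378,290), still above the bed with their shadow offset. I'll triangulate their height from the 40 mm pad gap.

Run:
```python
from h import *
c=CP('wrist');K=np.array(c['camera_matrix']);R=cv2.Rodrigues(np.float64(c['rvec']))[0];o=-R.T@np.ravel(c['tvec'])
def r(px):
    d=np.subtract(px,K[:2,2]);n=np.hypot(*d);th=n/K[0,0]
    return R.T@np.array([*(d/n*np.sin(th)),np.cos(th)])
print(K[0,0],o)
a,b=r((272,287)),r((370,287)); d=.040/np.linalg.norm(a-b); print('inner tips',o+d*a,o+d*b)
# ray intersect plane x=tcp
for px in((262,287),(272,287),(378,287)):
    v=r(px); s=(.4873+.0-o[0])/v[0]; print(px,o+s*v)
v=r((226,234));print('corner',o+v*(.098-o[2])/v[2], place((.5685,-.0865,.204),[[-.047,.042,.098]]))
```

```text
371.64829954431775 [ 0.55416573 -0.09142441  0.24034066]
inner tips [ 0.49514253 -0.0745179   0.10072261] [ 0.49707903 -0.11447093  0.10079592]
(262, 287) [ 0.4873     -0.06768319  0.08284101]
(272, 287) [ 0.4873     -0.07227149  0.08217127]
(378, 287) [ 0.4873     -0.1223644   0.07655852]
corner [ 0.51590134 -0.05511586  0.098     ] [[ 0.51396589 -0.05489255  0.098     ]]
```

Tips are about z = 0.10 (±5 mm) although the TCP reads 0.067. I'll keep lowering on the basis of force and image.

```bash
python3 -m pendant '[{"x":0,"y":0,"z":-0.015,"twist":0},{"x":0,"y":0,"z":-0.015,"twist":0},{"x":0,"y":0,"z":0,"twist":0},{"x":0,"y":0,"z":0,"twist":0}]' | grep -E "eef|force:"
```

```text
eef_pos: [0.4875, -0.0953, 0.0611]
force: [0.1, -0.1, 0.2]
finger_force: 0.0
```

```bash
python3 -m pendant '[{"x":0,"y":0,"z":-0.01,"twist":0},{"x":0,"y":0,"z":0,"twist":0},{"x":0,"y":0,"z":0,"twist":0}]' | grep -E "eef|force:"
```

```text
eef_pos: [0.4875, -0.0953, 0.0591]
force: [-0.0, -0.1, 0.4]
finger_force: 0.0
```

```bash
python3 -m pendant '[{"x":0,"y":0,"z":-0.01,"twist":0},{"x":0,"y":0,"z":0,"twist":0},{"x":0,"y":0,"z":0,"twist":0}]' | grep -E "eef|force:"
python3 - <<'E'
from h import *
print(robot.read_state()['time'])
im=robot.read_camera('scene')
cv2.imwrite('pics/p4.png',cv2.resize(im[130:240,210:340],None,fx=6,fy=5.4,interpolation=cv2.INTER_CUBIC)[:,:,::-1])
E
```

```text
eef_pos: [0.4875, -0.0953, 0.0571]
force: [-0.1, 0.7, -0.4]
finger_force: 0.0
8.4
```

View pics/p4.png

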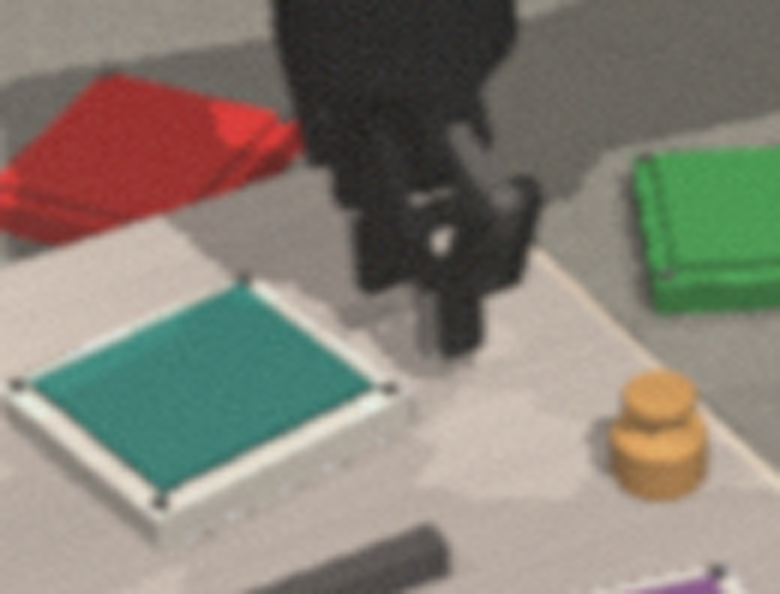

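The tip at crop (455,355) is now just above its shadow, at roughly z ≈ 0.09.

```bash
python3 -m pendant '[{"x":0,"y":0,"z":-0.01,"twist":0},{"x":0,"y":0,"z":0,"twist":0},{"x":0,"y":0,"z":0,"twist":0}]' | grep -E "eef|force:"
```

```text
eef_pos: [0.4875, -0.0952, 0.0551]
force: [0.7, -0.5, 0.6]
finger_force: 0.0
```

```bash
python3 -m pendant '[{"x":0,"y":0,"z":-0.01,"twist":0},{"x":0,"y":0,"z":0,"twist":0},{"x":0,"y":0,"z":0,"twist":0}]' | grep -E "eef|force:"
```

```text
eef_pos: [0.4875, -0.0953, 0.0531]
force: [-0.1, -0.4, 0.3]
finger_force: 0.0
```

```bash
python3 -m pendant '[{"x":0,"y":0,"z":-0.01,"twist":0},{"x":0,"y":0,"z":0,"twist":0},{"x":0,"y":0,"z":0,"twist":0}]' | grep -E "eef|force:"
```

```text
eef_pos: [0.4875, -0.0953, 0.0511]
force: [-0.8, -0.7, 0.6]
finger_force: 0.0
```

```bash
cat >> h.py <<'E'
T=[.6635,.0198,.048]
def where(p0,cams=('scene',)):
    ms={}
    for n in cams:
        im=robot.read_camera(n);ms[n]=roi(colour(im,'teal'),proj(n,place(p0,[[0,0,.102]]))[0],40)
    p,f=fit(ms,p0,INS);return p,f,rel(T,p).round(1)
E
python3 -m pendant '[{"x":0.03,"y":0.0014,"z":0,"twist":0},{"x":0.03,"y":0.0014,"z":0,"twist":0},{"x":0.03,"y":0.0014,"z":0,"twist":0},{"x":0.03,"y":0.0014,"z":0,"twist":0},{"x":0.03,"y":0.0014,"z":0,"twist":0}]'|grep -E "eef|force:"
python3 -m pendant '[{"x":0.02,"y":0.001,"z":0,"twist":0},{"x":0,"y":0,"z":0,"twist":0}]'|grep -E "eef|force:"
python3 -c "
from h import *
print(where([.5685,-.0865,.204]))"
```

```text
eef_pos: [0.5173, -0.0936, 0.051]
force: [-4.2, -0.0, 3.5]
finger_force: 1.7
eef_pos: [0.5222, -0.0937, 0.051]
force: [-1.1, -0.2, -0.3]
finger_force: 0.3
(array([ 0.58548959, -0.09066461,  0.1325093 ]), np.float64(0.11322812051649928), array([ -83.2, -106.6,    4.8]))
```

```bash
python3 -m pendant '[{"x":0.025,"y":0.0012,"z":0,"twist":0},{"x":0.025,"y":0.0012,"z":0,"twist":0},{"x":0.025,"y":0.0012,"z":0,"twist":0},{"x":0.025,"y":0.0012,"z":0,"twist":0},{"x":0.025,"y":0.0012,"z":0,"twist":0}]'|grep -E "eef|force:"
python3 -m pendant '[{"x":0.02,"y":0.001,"z":0,"twist":0},{"x":0,"y":0,"z":0,"twist":0}]'|grep -E "eef|force:"
python3 -c "
from h import *
print(where([.613,-.0905,.06]))"
```

```text
eef_pos: [0.5469, -0.0926, 0.051]
force: [-2.5, -0.5, -0.1]
finger_force: 1.2
eef_pos: [0.5514, -0.0923, 0.0512]
force: [0.6, -0.6, 0.5]
finger_force: 0.0
(array([ 0.61284611, -0.0932393 ,  0.04913206]), np.float64(0.11723130512950167), array([-5.600e+01, -1.105e+02,  1.000e-01]))
```

```bash
python3 -m pendant '[{"x":0.01,"y":0.0005,"z":0,"twist":0},{"x":0.01,"y":0.0005,"z":0,"twist":0},{"x":0.005,"y":0.0002,"z":0,"twist":0}]'|grep -E "eef|force:"
```

```text
eef_pos: [0.5554, -0.0921, 0.0514]
force: [-4.1, -0.4, 2.6]
finger_force: 2.0
```

```bash
python3 -m pendant '[{"x":0.005,"y":0.0002,"z":0,"twist":0},{"x":0.005,"y":0.0002,"z":0,"twist":0}]'|grep -E "eef|force:"
```

```text
eef_pos: [0.5575, -0.092, 0.0513]
force: [-4.5, -0.4, 3.4]
finger_force: 2.2
```

```bash
python3 -m pendant '[{"x":0.005,"y":0.0002,"z":0,"twist":0},{"x":0.005,"y":0.0002,"z":0,"twist":0}]'|grep -E "eef|force:"
```

```text
eef_pos: [0.5587, -0.0919, 0.0513]
force: [-7.9, 0.6, 5.8]
finger_force: 4.2
```

```bash
python3 -m pendant '[{"x":0.005,"y":0.0002,"z":0,"twist":0},{"x":0,"y":0,"z":0,"twist":0}]'|grep -E "eef|force:"; python3 -c "
from h import *
print(where([.617,-.0905,.06]))"
```

```text
eef_pos: [0.5586, -0.0919, 0.0513]
force: [-9.7, -0.7, 7.2]
finger_force: 4.9
(array([ 0.62046699, -0.09214785,  0.05297903]), np.float64(0.11242323344432112), array([ -48.4, -109.8,    0.3]))
```

```bash
python3 - <<'E'
from h import *
s=robot.read_state();print(s['time'],s['joints'],s['eef_pos'])
print(rel(T,[*s['eef_pos'][:2],0]),place(T,[[-.062,-.182,0]]))
E
python3 -m pendant '[{"x":-0.1,"y":-0.005,"z":0,"twist":0},{"x":-0.03,"y":-0.0015,"z":0.15,"twist":0},{"x":0,"y":0,"z":0.15,"twist":0},{"x":0,"y":0,"z":0,"twist":0}]'|grep -E "eef|force:"
python3 -c "
from h import *
print(where([.6175,-.0905,.05]))"
```

```text
12.6 [-2.62422609e-01  2.01315097e-01  1.54238810e+00 -1.39428836e-03
  1.40215132e+00  1.26030656e+00] [ 0.5585581  -0.09193859  0.05134844]
[-110.18242312 -106.574618     -2.75019742] [[ 0.61030406 -0.16496523  0.        ]]
eef_pos: [0.5378, -0.0936, 0.1143]
force: [0.7, -0.4, 0.6]
finger_force: 0.0
(array([ 0.62011377, -0.09273427,  0.05185434]), np.float64(0.1254489952619061), array([ -48.7, -110.3,    0.2]))
```

```bash
python3 -m pendant '[{"x":0,"y":-0.07,"z":0,"twist":0.05},{"x":0,"y":-0.07,"z":0,"twist":0.05},{"x":0.02,"y":-0.07,"z":0,"twist":0.05},{"x":0.04,"y":-0.05,"z":0,"twist":0.05},{"x":0.05,"y":-0.04,"z":0,"twist":0.05}]'|grep -E "eef|force:"
python3 -m pendant '[{"x":0.05,"y":-0.03,"z":0,"twist":0.05},{"x":0.05,"y":-0.03,"z":0,"twist":0.05},{"x":0.05,"y":0,"z":0,"twist":0.05},{"x":0.05,"y":0,"z":0,"twist":0.05},{"x":0.05,"y":0,"z":0,"twist":0.05}]'
python3 -m pendant '[{"x":0,"y":0,"z":0,"twist":0},{"x":0,"y":0,"z":0,"twist":0}]'
```

```text
eef_pos: [0.5564, -0.1532, 0.1088]
force: [-1.0, 0.9, -0.1]
finger_force: 0.0
time: 14.4
eef_pos: [0.6065, -0.1648, 0.1085]
tcp_rot: [0.688, 0.726, -0.0, -0.001]
force: [-0.1, -0.1, 0.6]
gripper_width: 0.0401
finger_force: 0.0
time: 14.65
eef_pos: [0.606, -0.1649, 0.1098]
tcp_rot: [0.691, 0.723, -0.0, -0.001]
force: [-0.1, -0.2, -0.4]
gripper_width: 0.0401
finger_force: 0.0
```

```bash
python3 -m pendant '[{"x":0.02,"y":0,"z":-0.15,"twist":0},{"x":0,"y":0,"z":-0.1,"twist":0},{"x":0,"y":0,"z":-0.03,"twist":0},{"x":0,"y":0,"z":-0.012,"twist":0},{"x":0,"y":0,"z":0,"twist":0}]'|grep -E "eef|force:"
```

```text
eef_pos: [0.611, -0.1653, 0.0536]
force: [-0.4, 0.1, 0.4]
finger_force: 0.0
```

```bash
python3 -m pendant '[{"x":-0.0012,"y":0.025,"z":0,"twist":0},{"x":-0.0012,"y":0.025,"z":0,"twist":0},{"x":-0.0012,"y":0.025,"z":0,"twist":0},{"x":-0.0012,"y":0.025,"z":0,"twist":0},{"x":-0.0012,"y":0.025,"z":0,"twist":0}]'|grep -E "eef|force:"
python3 -c "
from h import *
print(where([.6175,-.0905,.05]))"
```

```text
eef_pos: [0.6094, -0.1406, 0.053]
force: [-0.8, -2.8, -0.4]
finger_force: 1.4
(array([ 0.61970423, -0.08565203,  0.05175333]), np.float64(0.12194492095991737), array([ -48.8, -103.2,    0.2]))
```

```bash
python3 -m pendant '[{"x":-0.0012,"y":0.025,"z":0,"twist":0},{"x":-0.0012,"y":0.025,"z":0,"twist":0},{"x":-0.0012,"y":0.025,"z":0,"twist":0},{"x":-0.0012,"y":0.025,"z":0,"twist":0},{"x":-0.0012,"y":0.025,"z":0,"twist":0}]'|grep -E "eef|force:"
python3 -m pendant '[{"x":-0.001,"y":0.02,"z":0,"twist":0},{"x":-0.001,"y":0.02,"z":0,"twist":0},{"x":-0.001,"y":0.02,"z":0,"twist":0},{"x":-0.001,"y":0.02,"z":0,"twist":0},{"x":0,"y":0,"z":0,"twist":0}]'|grep -E "eef|force:"
python3 -c "
from h import *
print(where([.6175,-.045,.05]))
print(rel(T,[*robot.read_state()['eef_pos'][:2],0]))"
```

```text
eef_pos: [0.6082, -0.115, 0.053]
force: [-0.9, -4.7, 1.9]
finger_force: 2.0
eef_pos: [0.6074, -0.0984, 0.0528]
force: [0.1, -3.2, 3.5]
finger_force: 1.4
(array([ 0.61785037, -0.04224283,  0.03201322]), np.float64(0.11295408978149318), array([-48.6, -59.8,  -0.9]))
[ -61.67944897 -115.38344764   -2.75019742]
```

```bash
python3 -m pendant '[{"x":-0.0005,"y":0.01,"z":0,"twist":0},{"x":-0.0005,"y":0.01,"z":0,"twist":0},{"x":-0.0005,"y":0.01,"z":0,"twist":0},{"x":0,"y":0,"z":0,"twist":0}]'|grep -E "eef|force:"
```

```text
eef_pos: [0.6071, -0.0926, 0.0527]
force: [1.5, -2.4, 2.2]
finger_force: 1.3
```

```bash
python3 -m pendant '[{"x":-0.0002,"y":0.005,"z":0,"twist":0},{"x":-0.0002,"y":0.005,"z":0,"twist":0},{"x":0,"y":0,"z":0,"twist":0}]'|grep -E "eef|force:"
```

```text
eef_pos: [0.6069, -0.0909, 0.0526]
force: [0.3, -2.3, 2.5]
finger_force: 1.4
```

```bash
python3 -m pendant '[{"x":-0.0002,"y":0.005,"z":0,"twist":0},{"x":-0.0002,"y":0.005,"z":0,"twist":0},{"x":0,"y":0,"z":0,"twist":0}]'|grep -E "eef|force:"
```

```text
eef_pos: [0.6068, -0.0892, 0.0527]
force: [0.3, -3.8, 1.3]
finger_force: 1.9
```

```bash
python3 -m pendant '[{"x":-0.0002,"y":0.005,"z":0,"twist":0},{"x":-0.0002,"y":0.005,"z":0,"twist":0},{"x":0,"y":0,"z":0,"twist":0}]'|grep -E "eef|force:"
```

```text
eef_pos: [0.6069, -0.0893, 0.0527]
force: [0.5, -7.9, 0.4]
finger_force: 4.1
```

```bash
python3 -m pendant '[{"x":-0.0002,"y":0.005,"z":0,"twist":0},{"x":0,"y":0,"z":0,"twist":0}]'|grep -E "eef|force:"; python3 -c "
from h import *
print(where([.6175,-.035,.05]))
print(rel(T,[*robot.read_state()['eef_pos'][:2],0]))"
```

```text
eef_pos: [0.6069, -0.0893, 0.0527]
force: [0.3, -9.7, -0.6]
finger_force: 5.2
(array([ 0.6175285 , -0.03401816,  0.04726338]), np.float64(0.11078264355145806), array([-48.5, -51.6,  -0. ]))
[ -61.78284285 -106.29451196   -2.75019742]
```

Snug against the rib. Next, a final nudge toward the fence from the front to make sure of both contacts.

```bash
python3 -m pendant '[{"x":0.005,"y":-0.1,"z":0,"twist":0},{"x":0,"y":-0.02,"z":0.15,"twist":0},{"x":0,"y":0,"z":0.15,"twist":0},{"x":0,"y":0,"z":0,"twist":0}]'|grep -E "eef|force:"
python3 -m pendant '[{"x":-0.06,"y":0,"z":0,"twist":-0.05},{"x":-0.06,"y":0,"z":0,"twist":-0.05},{"x":-0.06,"y":0,"z":0,"twist":-0.05},{"x":-0.06,"y":0,"z":0,"twist":-0.05},{"x":-0.06,"y":0.02,"z":0,"twist":-0.05}]'|grep -E "eef|force:"
python3 -m pendant '[{"x":-0.06,"y":0.07,"z":0,"twist":-0.05},{"x":-0.05,"y":0.07,"z":0,"twist":-0.05},{"x":0,"y":0.07,"z":0,"twist":-0.05},{"x":0,"y":0.07,"z":0,"twist":-0.05},{"x":0,"y":0.06,"z":0,"twist":-0.05}]'|grep -E "eef|force:"
python3 -m pendant '[{"x":0,"y":0,"z":0,"twist":0},{"x":0,"y":0,"z":0,"twist":0}]'
python3 -c "
from h import *
print(where([.6175,-.035,.05]))
print(rel(T,[*robot.read_state()['eef_pos'][:2],0]))"
```

```text
eef_pos: [0.6094, -0.1101, 0.1156]
force: [-0.4, -0.9, -0.3]
finger_force: 0.0
eef_pos: [0.5462, -0.1053, 0.1105]
force: [0.8, 0.7, -0.3]
finger_force: 0.0
eef_pos: [0.5245, -0.0369, 0.1107]
force: [-0.1, -0.3, -0.4]
finger_force: 0.0
time: 21.18
eef_pos: [0.5252, -0.0382, 0.1117]
tcp_rot: [1.0, 0.025, -0.001, -0.0]
force: [0.1, 0.2, 1.1]
gripper_width: 0.0403
finger_force: 0.0
(array([ 0.6175285 , -0.03401816,  0.04726338]), np.float64(0.11840379376450409), array([-48.5, -51.6,  -0. ]))
[-140.79069129  -51.45816472   -2.75019742]
```

```bash
python3 -m pendant '[{"x":0,"y":0,"z":-0.15,"twist":0},{"x":0,"y":0,"z":-0.1,"twist":0},{"x":0,"y":0,"z":-0.03,"twist":0},{"x":0,"y":0,"z":-0.014,"twist":0},{"x":0,"y":0,"z":0,"twist":0}]'|grep -E "eef|force:"
python3 -m pendant '[{"x":0.03,"y":0.0014,"z":0,"twist":0},{"x":0.03,"y":0.0014,"z":0,"twist":0},{"x":0.03,"y":0.0014,"z":0,"twist":0},{"x":0.03,"y":0.0014,"z":0,"twist":0},{"x":0.015,"y":0.0007,"z":0,"twist":0}]'|grep -E "eef|force:"
python3 -m pendant '[{"x":0.01,"y":0.0005,"z":0,"twist":0},{"x":0.005,"y":0.0002,"z":0,"twist":0},{"x":0,"y":0,"z":0,"twist":0}]'|grep -E "eef|force:"
python3 -m pendant '[{"x":0.005,"y":0.0002,"z":0,"twist":0},{"x":0,"y":0,"z":0,"twist":0}]'|grep -E "eef|force:"
```

```text
eef_pos: [0.5263, -0.0383, 0.0547]
force: [0.8, -0.0, -1.1]
finger_force: 0.0
eef_pos: [0.5532, -0.0368, 0.0539]
force: [0.1, -0.2, -0.9]
finger_force: 0.0
eef_pos: [0.5556, -0.0367, 0.0539]
force: [0.4, 0.1, -0.1]
finger_force: 0.0
eef_pos: [0.5558, -0.0367, 0.0539]
force: [-2.3, -0.4, 2.4]
finger_force: 1.9
```

```bash
python3 -m pendant '[{"x":0.005,"y":0.0002,"z":0,"twist":0},{"x":0.005,"y":0.0002,"z":0,"twist":0},{"x":0,"y":0,"z":0,"twist":0}]'|grep -E "eef|force:"
python3 -m pendant '[{"x":-0.1,"y":-0.005,"z":0,"twist":0},{"x":-0.05,"y":-0.002,"z":0.15,"twist":0},{"x":-0.05,"y":0,"z":0.25,"twist":0},{"x":0,"y":-0.2,"z":0.1,"twist":0},{"x":0,"y":-0.25,"z":0,"twist":0}]'|grep -E "eef|force:"
python3 -m pendant '[{"x":-0.1,"y":-0.25,"z":0,"twist":0},{"x":-0.15,"y":-0.25,"z":0,"twist":0},{"x":-0.15,"y":-0.25,"z":0,"twist":0},{"x":-0.15,"y":-0.2,"z":0,"twist":0},{"x":0,"y":0,"z":0,"twist":0}]'
python3 - <<'E'
from h import *
for c in (('scene',),('top',)): print(where([.6155,-.034,.048],c))
im=robot.read_camera('top')
vp,f=fit({'top':roi(colour(im,'violet'),(301,210))},[.5199,.1068,-.1835],INS);print('violet',vp)
print('weight',robot.tip_of('top','weight')[:1],'bottle',robot.tip_of('top','bottle')[:1])
cv2.imwrite('pics/end.png',cv2.resize(im[110:270,260:470],None,fx=3.5,fy=3.5,interpolation=cv2.INTER_CUBIC)[:,:,::-1])
E
```

```text
eef_pos: [0.5558, -0.0367, 0.0539]
force: [-10.0, -0.9, 5.7]
finger_force: 4.9
eef_pos: [0.5212, -0.1288, 0.1576]
force: [0.5, -0.1, -0.5]
finger_force: 0.0
time: 24.72
eef_pos: [0.4073, -0.321, 0.154]
tcp_rot: [1.0, 0.021, 0.0, 0.001]
force: [0.9, -0.2, -0.6]
gripper_width: 0.0399
finger_force: 0.0
(array([ 0.6177726 , -0.03373117,  0.05019261]), np.float64(0.10959032123487694), array([-48.2, -51.3,   0.1]))
(array([ 0.61483817, -0.03269591,  0.05002934]), np.float64(0.04652642513959226), array([-51.1, -50.1,   0.1]))
violet [ 0.51979952  0.10659239 -0.18428806]
weight [{'pixel': [349.3, 241.9], 'p': 0.46}] bottle [{'pixel': [165.2, 246.0], 'p': 0.89}]
```

View pics/end.png

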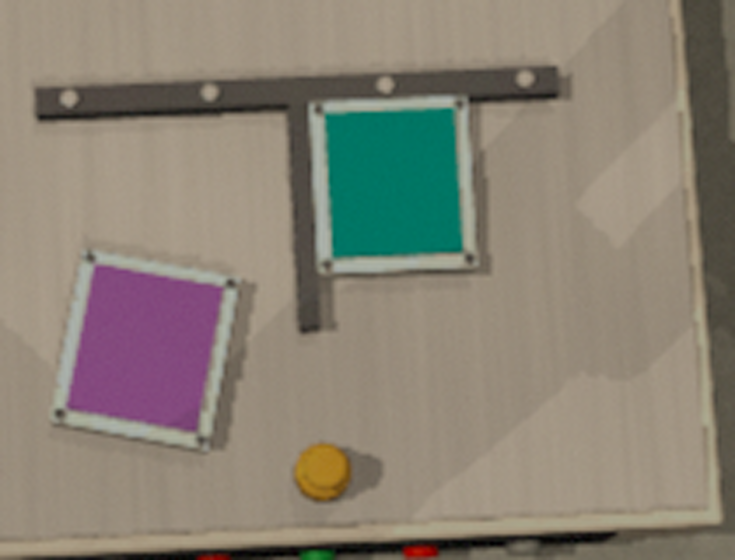

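The teal panel sits square against the fence (crop 390,97) and the rib (315,190). Violet and the weight (323,470) are unmoved, and the arm is clear.

```bash
python3 -c "
from cell import robot
print(robot.finish_job())"
```

```text
the job is handed in; nothing more can be done
None
```

The teal panel is square and snug against the rib and back fence in the right-hand corner, the violet panel, weight and bottle show no movement in the pictures, the arm is clear, and the job was handed in at about 25 s of the 69 s allowed.

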